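# Put each silicone lid on the dish it fits

## Task

Close the four open stoneware dishes with their olive-green silicone lids: put each lid on the dish it fits in shape and size, centred so that it overhangs evenly, lying flat on the rim and, for the square and the oblong one, lined up with the dish. Leave the dishes where they stand, and do not disturb the small plastic box and the wooden salt cellar that stand among them.

Things in the scene. Friction and masses are not known exactly. Their poses are not given: they have to be found in the camera images.
- lid_small_mid (a point): flat olive-green silicone lid lying on the slab, round, 96 mm in diameter, the smaller of the two round lids; plate 6 mm thick, with a round upright grip knob 24 mm in diameter in the middle of its top, 28 mm high (34 mm over all). The point is on the lid's axis half-way up, 17 mm above its flat underside; z up. It fits the small round dish, overhanging it by 12 mm all round.
- lid_large_mid (a point): flat olive-green silicone lid lying on the slab, round, 140 mm in diameter, the larger of the two round lids; plate 6 mm thick, with a round upright grip knob 24 mm in diameter in the middle of its top, 28 mm high (34 mm over all). The point is on the lid's axis half-way up, 17 mm above its flat underside; z up. It fits the large round dish, overhanging it by 12 mm all round.
- lid_square_mid (a point): flat olive-green silicone lid lying on the slab, square with rounded corners, 112 x 112 mm; plate 6 mm thick, with an upright grip bar 40 mm long (along the lid's x) and 16 mm wide (along its y) in the middle of its top, 28 mm high (34 mm over all). The point is on the lid's axis half-way up, 17 mm above its flat underside; z up. It fits the square dish, overhanging it by 12 mm all round; it may go on at any quarter turn.
- lid_oblong_mid (a point): flat olive-green silicone lid lying on the slab, oblong with rounded corners, 150 mm along its x and 98 mm along its y; plate 6 mm thick, with an upright grip bar 40 mm long (along the lid's x) and 16 mm wide (along its y) in the middle of its top, 28 mm high (34 mm over all). The point is on the lid's axis half-way up, 17 mm above its flat underside; z up. It fits the oblong dish, overhanging it by 12 mm all round; either way round will do.
- dish_small_rim (a point): open white stoneware dish, loose, round, 72 mm in diameter, the smaller round dish, holding hazelnuts that stay below the rim. The point is the centre of its mouth at rim height, 42 mm above its underside; z up. Wall 4 mm, about 250 g.
- dish_large_rim (a point): open white stoneware dish, loose, round, 116 mm in diameter at the rim, the larger round dish, holding walnuts that stay below the rim. The point is the centre of its mouth at rim height, 42 mm above its underside; z up. Wall 5 mm, about 420 g.
- dish_square_rim (a point): open white stoneware dish, loose, square with rounded corners, 88 x 88 mm, holding brown sugar lumps that stay below the rim. The point is the centre of its mouth at rim height, 38 mm above its underside; z up. Its x and y run along its sides. Wall 5 mm, about 360 g.
- dish_oblong_rim (a point): open white stoneware dish, loose, oblong with rounded corners, 126 mm along its x and 74 mm along its y, holding cinnamon sticks that stay below the rim. The point is the centre of its mouth at rim height, 38 mm above its underside; z up. Wall 5 mm, about 380 g.
- box: small pale grey plastic box with a closed hinged lid, 72 x 97 x 43 mm high, standing among the dishes and lids; to be left alone. Origin at the centre of its underside.
- salt: round wooden salt cellar, 82 mm in diameter, 60 mm high, standing among the dishes and lids; to be left alone. Origin at the centre of its underside.
There are look-alikes about, which are no part of the job. What is shaped like the part that bears lid_large_mid but orange is not meant.

How it is judged:
At the end, for the whole second after the job is handed in: Each lid rests on the rim of its own dish: underside within 4 mm of rim height, tilt under 4 degrees, centre within 12 mm of the dish's centre; square lid lined up within 9 degrees at any quarter turn, oblong one within 9 degrees either way round; dishes upright, lids at rest (horizontal distance between lid_small_mid and dish_small_rim below 0.012 m and z of lid_small_mid in the frame of dish_small_rim between 0.013 and 0.021 m and angle between each of lid_small_mid, dish_small_rim, lid_large_mid, dish_large_rim, lid_square_mid, dish_square_rim, lid_oblong_mid, dish_oblong_rim's own z axis and vertical below 0.07 rad and linear speed of each of lid_small, lid_large, lid_square, lid_oblong below 0.02 m/s and horizontal distance between lid_large_mid and dish_large_rim below 0.012 m and z of lid_large_mid in the frame of dish_large_rim between 0.013 and 0.021 m and horizontal distance between lid_square_mid and dish_square_rim below 0.012 m and z of lid_square_mid in the frame of dish_square_rim between 0.013 and 0.021 m and horizontal distance between lid_oblong_mid and dish_oblong_rim below 0.012 m and z of lid_oblong_mid in the frame of dish_oblong_rim between 0.013 and 0.021 m and (angle between the x axis of lid_square_mid and the x axis of dish_square_rim, either way round below 0.16 rad or angle between the x axis of lid_square_mid and the y axis of dish_square_rim, either way round below 0.16 rad) and angle between the x axis of lid_oblong_mid and the x axis of dish_oblong_rim, either way round below 0.16 rad); the robot touches nothing.
It fails at once if a dish is shoved more than 25 mm or tipped (distance of any of dish_small_rim, dish_large_rim, dish_square_rim, dish_oblong_rim from where it was at the start of the episode above 0.025 m or angle between any of dish_small_rim, dish_large_rim, dish_square_rim, dish_oblong_rim's own z axis and vertical above 0.25 rad).
It fails at once if the plastic box or the salt cellar is moved more than 20 mm or knocked over (distance of any of box, salt from where it was at the start of the episode above 0.02 m or angle between any of box, salt's own z axis and vertical above 0.25 rad).
It also fails if it takes over 125 s, if anything falls off the work surface, if the arm or the gripper's body presses on something with over 40 N, if the wrist force passes 120 N, or if a joint passes its speed limit or range.

## Robot

A 6-joint arm with a two-finger parallel gripper is mounted at the origin on the work surface. World frame = base frame: x ahead of the robot, y to its left, z up, the work surface at z = 0. Lengths are in m, angles in rad, forces in N, time in s.
With the tool pointing down it reaches from about 0.375 to 0.975 m from the base axis. Payload 3.8 kg.
Tool frame: the origin (TCP) lies midway between the tips of the shut fingers; the grasp point (between the pads) lies 19 mm behind it; z points along the fingers, y is the line along which they close (so a half turn about z gives the same grasp; the last joint's range is limited). The gripper opens to 85 mm and grips with 20 to 120 N. Pads are 22 mm wide; open, the fingers measure 114 mm over their backs; the gripper's body (76 mm by 85 mm) begins 54 mm behind the grasp point. The pads swing forward as they close: fully open they stand 13 mm farther back than shut.
Start: joints at [1.101, 0.264, 1.604, -0, 1.274, -0.037], TCP at [0.283, 0.613, 0.231] pointing down, gripper open.
Joint ranges: [-2.63, 2.63], [-0.94, 2.18], [0.31, 2.57], [-1.31, 4.45], [0, 2.66], [-2.55, 2.55]. Speed limits (rad/s): [2.57, 2.57, 3.14, 3.14, 3.14, 3.14].

## Interface

Orientations are given as a rotation vector (axis times angle).
In Python, from workcell import bot, imaging gives the robot as it stands.
- The arm moves only by the tool step_arm, never from a script. Its argument "series" is a list of rows, each an object of numbers: "grip": the closure, from -1 (fully open) to 1 (shut); "x", "y", "z": the shift along the tool's x, y, z normalised to -1 to 1, where 1 is 500 mm; "ax", "ay", "az": the turn, a rotation vector about the tool's x, y, z normalised to -1 to 1, where 1 is 30 degrees. A call has 1 to 12 rows; each row is the pose to reach, as a shift and turn from the pose commanded when the call began, along the tool's axes at that moment; what a row does not reach only later rows make up. A row lasts 1/10 s, in which the tool goes at most 50 mm and 8.59 degrees, less where a joint would pass 70% of its speed; a pose out of reach is approached as far as the arm can. A call with a number of a shift or a turn outside -1 to 1 is refused whole. A call with a gripper value outside its range is refused whole. The fingers move at their own pace and stop on an object; "force" is the grip in N (left out, the last holds). Time passes only in rows, so rows that repeat a pose let the fingers close. It gives the time, the measured TCP pose, the force, the opening and the grip force at its end, in the units of the state.
- bot.read_state(): the state, without advancing time (a new reading comes with each control period).
- imaging.read_camera(name): name is "scene" or "side" or "wrist"; returns a dict with "img" (400x640x3 uint8, red, green, blue), "fx", "fy", "cx", "cy" (pixels), "k1" (the pictures are not rectified: a ray, as slopes to the right and down, at radius r is drawn at 1 + k1 r^2 times it, then the intrinsics apply), "R" (3x3) and "t" (3): a world point X has camera coordinates R X + t. Camera axes: x right, y down, z forward; pixel columns grow to the right and rows downward; lengths in m; the calibration is good to about 2 mm. A picture is of the moment at which its call begins. There is no depth.
- bot.finish_job(): hands the job in; it is judged then, once.
The state is a dict: "time": time; "q": joint angles; "joint_vel": joint speeds; "joint_torque": joint torques, N m; "tool_pos": TCP position; "tcp_rot": TCP orientation; "wrist_force": force on the tool from outside, world axes, zero at the start; "torque": the same for the moment, N m; "width": opening from 0.0 (shut) to 1.0 (fully open); "grip_force": force on a finger pad.
Only numpy, scipy, OpenCV 4.12 (cv2) and the standard library are available. Lean on these libraries where they do the work, as an engineer would, in place of code of your own. Each camera call takes 0.05 s, during which the arm holds its last target. There are 200 camera calls.

## Working session

There is one attempt and no reset: what is moved stays moved. The work goes in short steps, Python scripts to look and compute and a tool call to move; the robot and the scene stay as the last step left them, time stands still between calls to the robot, and variables do not carry over. Pictures are saved under pics/ and viewed, at most 14 in all, crops included, and the job is handed in when it is done.

Besides the shell and the picture viewer there is one more tool, called after "Request:" as name([rows], argument=value, ...), one row to a line, values as JSON. step_arm: Moves the arm, as the interface text tells. Scaled input: -1 to 1 covers 500 mm each way for a shift and 30 degrees each way for a turn. Its arguments: {"type":"object","properties":{"series":{"type":"array","items":{"type":"object","properties":{"grip":{"type":"number"},"x":{"type":"number","minimum":-1,"maximum":1},"y":{"type":"number","minimum":-1,"maximum":1},"z":{"type":"number","minimum":-1,"maximum":1},"ax":{"type":"number","minimum":-1,"maximum":1},"ay":{"type":"number","minimum":-1,"maximum":1},"az":{"type":"number","minimum":-1,"maximum":1}}}},"force":{"type":"number"}},"required":["series"]}

```bash
mkdir -p pics; python3 - <<'E'
from workcell import bot, imaging
import cv2,numpy as np
for n in ("scene","side","wrist"):
    c=imaging.read_camera(n); cv2.imwrite(f"pics/{n}0.png",c["img"][:,:,::-1])
    print(n,c["fx"],c["fy"],c["cx"],c["cy"],c["k1"],(-np.array(c["R"]).T@c["t"]).round(3),np.array(c["R"]).round(2).tolist())
print(bot.read_state())
E
```

```text
scene 451.98872089984485 451.98872089984485 318.4614290632257 200.59560748319453 -0.08122121152201334 [ 1.296 -0.419  0.912] [[0.51, 0.86, 0.01], [0.62, -0.35, -0.7], [-0.6, 0.36, -0.72]]
side 425.21612540520374 425.21612540520374 315.61887555251656 199.28618015916942 -0.1154152507661249 [ 0.235 -0.798  0.854] [[0.92, -0.39, -0.01], [-0.27, -0.63, -0.73], [0.28, 0.68, -0.68]]
wrist 314.74517575471725 314.74517575471725 322.60542951414277 200.06083237883308 0.02139300542696472 [0.213 0.646 0.372] [[0.42, 0.91, -0.0], [0.86, -0.4, 0.31], [0.28, -0.13, -0.95]]
{'time': 0.15, 'q': array([ 1.10107875e+00,  2.64605721e-01,  1.60506572e+00,  4.10010869e-05,
        1.27372008e+00, -3.69039517e-02]), 'joint_vel': array([ 1.50867181e-03, -2.19886903e-03, -3.44929974e-03, -1.29235586e-03,
        4.46949819e-07,  9.58826041e-04]), 'joint_torque': array([ 4.34823232e-04, -5.15902376e+01, -3.67960668e+01, -2.47423332e-04,
        8.05181597e-03, -4.99151739e-06]), 'tool_pos': array([0.28284413, 0.61224825, 0.23022785]), 'tcp_rot': array([-6.74481185e-01, -3.06783334e+00,  2.71963325e-03]), 'wrist_force': array([ 0.71565982,  0.89126442, -0.25272091]), 'torque': array([-0.01673532, -0.01328075, -0.02388694]), 'grip_force': 0.0, 'width': 1.0036927410734524}
```

View pics/scene0.png

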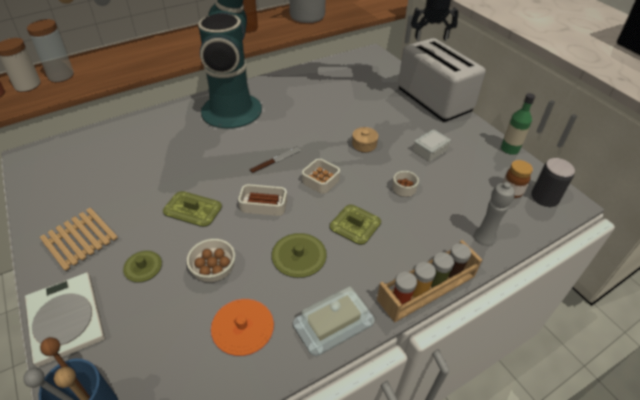

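View pics/side0.png

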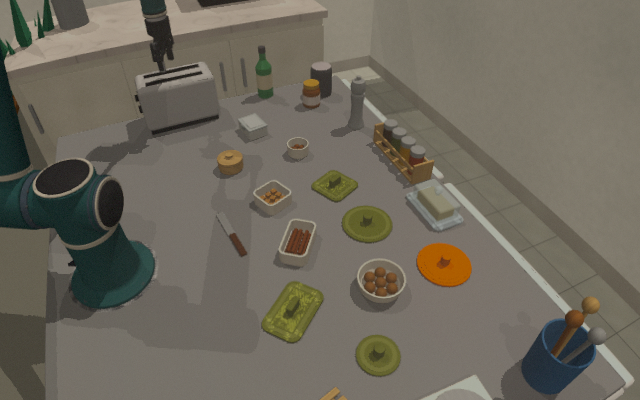

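Candidates in the scene picture:
- **Round olive lids:** small (142,265) and large (299,254). The orange (243,327) is a decoy.
- **Other olive lids:** oblong (192,208) and square (356,224).
- **Dishes:** large (211,260), small (405,183), square (321,176) and oblong (263,200).
- **Not dishes:** box (432,145), butter dish (334,318) and salt cellar (365,139).

I choose by colour and size, and measure both views now.

```bash
cat > h.py <<'E'
from workcell import bot, imaging
import cv2,numpy as np
def undist(c,p):
    p=np.atleast_2d(np.asarray(p,float)); K=np.array([[c["fx"],0,c["cx"]],[0,c["fy"],c["cy"]],[0,0,1]])
    return cv2.undistortPoints(p.reshape(-1,1,2),K,np.array([c["k1"],0,0,0.])).reshape(-1,2)
def onplane(c,p,z):
    s=undist(c,p); R=np.array(c["R"]); o=-R.T@np.array(c["t"])
    d=np.c_[s,np.ones(len(s))]@R
    return (o+d*((z-o[2])/d[:,2])[:,None])[:,:2]
def masks(c):
    hsv=cv2.cvtColor(c["img"],cv2.COLOR_RGB2HSV)
    return {"olive":cv2.inRange(hsv,(22,100,40),(45,255,255))},hsv
def blobs(m,amin=200):
    m=cv2.morphologyEx(m,cv2.MORPH_CLOSE,np.ones((5,5)))
    cs,_=cv2.findContours(m,cv2.RETR_EXTERNAL,cv2.CHAIN_APPROX_NONE)
    return [k for k in cs if cv2.contourArea(k)>amin]
def rect(w):
    (cx,cy),(a,b),t=cv2.minAreaRect((w*1000).astype(np.float32))
    if a<b: a,b,t=b,a,t+90
    return round(cx),round(cy),round(a),round(b),round((t+90)%180-90,1)
E
python3 - <<'E'
from h import *
for n in("scene","side"):
    c=imaging.read_camera(n); m,hsv=masks(c)
    for k in blobs(m["olive"]):
        px=k.reshape(-1,2)
        print(n,"lid",px.mean(0).round(),rect(onplane(c,cv2.convexHull(k).reshape(-1,2),.004)))
    P={"scene":[(211,260),(405,183),(321,176),(263,200),(432,145),(365,139)],"side":[(382,281),(297,147),(272,197),(297,242),(252,126),(230,161)]}[n]
    for p,z,nm in zip(P,(.042,.042,.038,.038,.043,.06),("large","small","square","oblong","box","salt")):
        print(n,nm,(onplane(c,p,z)*1000).round(), hsv[p[1],p[0]])
    if n=="scene":
        a=c["img"][115:300,100:470,::-1]; cv2.imwrite("pics/crop.png",cv2.resize(a,None,fx=2.1,fy=2.1))
E
```

```text
scene lid [142. 266.] (516, -453, 89, 85, 60.7)
scene lid [299. 255.] (675, -98, 134, 133, 60.2)
scene lid [355. 224.] (659, 83, 109, 108, -64.1)
scene lid [192. 208.] (388, -278, 147, 95, 40.0)
scene large [[ 613. -302.]] [ 13 147 128]
scene small [[630. 269.]] [ 12 156  80]
scene square [[484.  80.]] [ 14 146 141]
scene oblong [[ 489. -106.]] [ 10 181  83]
scene box [[536. 448.]] [ 26  20 175]
scene salt [[427. 269.]] [ 17 118 182]
side lid [378. 355.] (516, -454, 93, 93, -23.9)
side lid [293. 311.] (390, -279, 151, 98, 40.2)
side lid [367. 224.] (676, -98, 137, 134, -23.4)
side lid [334. 185.] (661, 83, 113, 112, 24.9)
side large [[ 601. -311.]] [ 15 159 122]
side small [[608. 261.]] [ 11 135  81]
side square [[459.  70.]] [ 16 160 142]
side oblong [[ 464. -116.]] [ 11 153  90]
side box [[509. 438.]] [ 23  22 152]
side salt [[386. 252.]] [ 19 134 160]
```

View pics/crop.png

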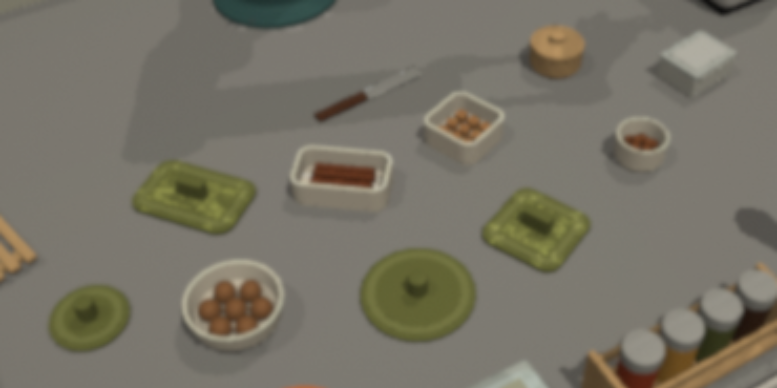

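View pics/wrist0.png

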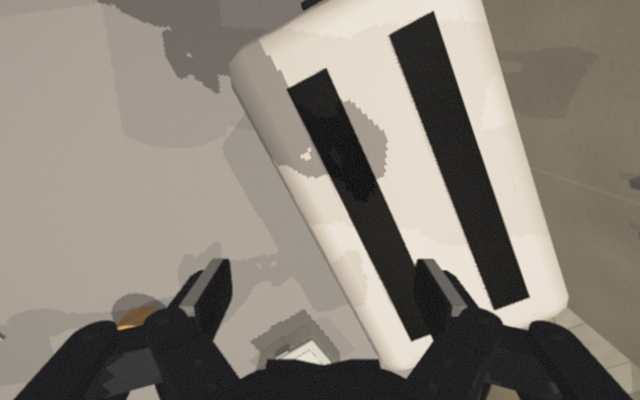

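Scene and side agree on the lids to within 2 mm: small (516,-453), large (676,-98), square (660,83) and oblong (389,-278) at 40°. The orange lid drops out of the mask. The dishes need an overhead wrist look, so I move above them.

Request:
step_arm([
  {"x": -0.93, "y": -0.97, "z": -0.2, "az": -0.83, "grip": -1},
  {"x": -0.93, "y": -0.97, "z": -0.2, "az": -0.83, "grip": -1},
  {"x": -0.93, "y": -0.97, "z": -0.2, "az": -0.83, "grip": -1},
  {"x": -0.93, "y": -0.97, "z": -0.2, "az": -0.83, "grip": -1},
  {"x": -0.93, "y": -0.97, "z": -0.2, "az": -0.83, "grip": -1},
  {"x": -0.93, "y": -0.97, "z": -0.2, "az": -0.83, "grip": -1},
  {"x": -0.93, "y": -0.97, "z": -0.2, "az": -0.83, "grip": -1},
  {"x": -0.93, "y": -0.97, "z": -0.2, "az": -0.83, "grip": -1},
  {"x": -0.93, "y": -0.97, "z": -0.2, "az": -0.83, "grip": -1},
  {"x": -0.93, "y": -0.97, "z": -0.2, "az": -0.83, "grip": -1},
  {"x": -0.93, "y": -0.97, "z": -0.2, "az": -0.83, "grip": -1},
  {"x": -0.93, "y": -0.97, "z": -0.2, "az": -0.83, "grip": -1},
])

```text
validation failed for argument at $.se...
```

```bash
cat >> h.py <<'E'
from scipy.spatial.transform import Rotation as Ro
def go(x,y,z,th):
    "print the row (x y z az, scaled) to world TCP pose in mm, tool-x azimuth th deg"
    s=bot.read_state(); R=Ro.from_rotvec(s["tcp_rot"]).as_matrix(); p=np.array(s["tool_pos"])
    c,q=np.cos(np.radians(th)),np.sin(np.radians(th))
    T=np.array([[c,q,0],[q,-c,0],[0,0,-1.]])
    d=R.T@(np.array([x,y,z])/1000-p); w=Ro.from_matrix(R.T@T).as_rotvec(degrees=True)
    n=max(np.linalg.norm(d)/.05,np.linalg.norm(w)/8.59)
    th0=np.degrees(np.arctan2(R[1,0],R[0,0]))
    print("t",round(s["time"],2),"tcp",(p*1000).round(1),"th0",round(th0,1),"q6",s["q"][5].round(2),"row",(d/.5).round(3),"a",(w/30).round(3),"rows",round(n,1))
E
python3 - <<'E'
from h import *
go(500,-20,330,180)
c=imaging.read_camera("wrist"); cv2.imwrite("pics/w1.png",c["img"][:,:,::-1])
E
```

```text
t 0.25 tcp [282.9 612.4 230.6] th0 155.2 q6 -0.04 row [-0.925 -0.966 -0.198] a [-0.002 -0.001 -0.827] rows 13.5
```

View pics/w1.png

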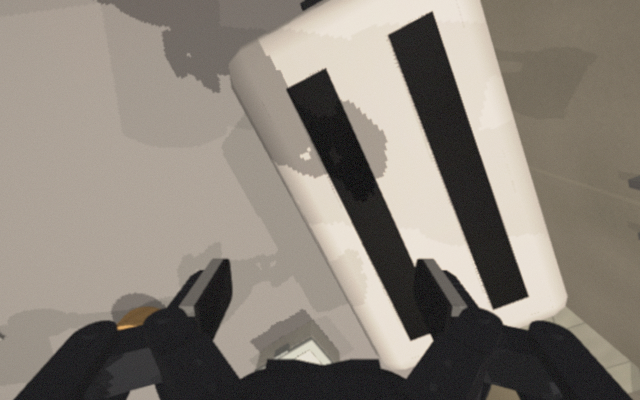

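The arm did not move: the picture still shows the toaster, as before. The call was refused on validation, so I try one row with every field given.

Request:
step_arm([
  {"x": -0.9, "y": -0.95, "z": -0.2, "ax": 0, "ay": 0, "az": -0.8, "grip": -1},
], force=40)

```text
time: 0.4
tool_pos: [0.2972, 0.5685, 0.2365]
tcp_rot: [-0.433, -3.11, 0.001]
wrist_force: [1.5, 0.3, 0.3]
width: 1.004
grip_force: 0.0
```

```bash
python3 -c "
from h import *
go(500,-20,330,180)"
```

```text
t 0.4 tcp [297.2 568.5 236.5] th0 164.1 q6 -0.25 row [-0.711 -1.022 -0.188] a [-0.001 -0.004 -0.528] rows 12.6
```

Request:
step_arm([
  {"x": -0.69, "y": -1.0, "z": -0.19, "ax": 0, "ay": 0, "az": -0.53, "grip": -1},
  {"x": -0.69, "y": -1.0, "z": -0.19, "ax": 0, "ay": 0, "az": -0.53, "grip": -1},
  {"x": -0.69, "y": -1.0, "z": -0.19, "ax": 0, "ay": 0, "az": -0.53, "grip": -1},
  {"x": -0.69, "y": -1.0, "z": -0.19, "ax": 0, "ay": 0, "az": -0.53, "grip": -1},
  {"x": -0.69, "y": -1.0, "z": -0.19, "ax": 0, "ay": 0, "az": -0.53, "grip": -1},
  {"x": -0.69, "y": -1.0, "z": -0.19, "ax": 0, "ay": 0, "az": -0.53, "grip": -1},
  {"x": -0.69, "y": -1.0, "z": -0.19, "ax": 0, "ay": 0, "az": -0.53, "grip": -1},
  {"x": -0.69, "y": -1.0, "z": -0.19, "ax": 0, "ay": 0, "az": -0.53, "grip": -1},
  {"x": -0.69, "y": -1.0, "z": -0.19, "ax": 0, "ay": 0, "az": -0.53, "grip": -1},
  {"x": -0.69, "y": -1.0, "z": -0.19, "ax": 0, "ay": 0, "az": -0.53, "grip": -1},
  {"x": -0.69, "y": -1.0, "z": -0.19, "ax": 0, "ay": 0, "az": -0.53, "grip": -1},
  {"x": -0.69, "y": -1.0, "z": -0.19, "ax": 0, "ay": 0, "az": -0.53, "grip": -1},
])

```text
time: 1.6
tool_pos: [0.4862, 0.0015, 0.3322]
tcp_rot: [0.009, 3.141, 0.0]
wrist_force: [-0.2, 0.4, 0.1]
width: 0.998
grip_force: 0.0
```

```bash
python3 - <<'E'
from h import *
c=imaging.read_camera("wrist"); c=imaging.read_camera("wrist"); cv2.imwrite("pics/w2.png",c["img"][:,:,::-1])
import pickle; pickle.dump(c,open("w2.pkl","wb"))
go(500,-20,330,180)
for n,x,y,z in(("large",607,-306,42),("small",619,265,42),("square",471,75,38),("oblong",476,-111,38)):
    X=np.array(c["R"])@(np.array([x,y,z])/1000)+c["t"]; print(n,(X[:2]/X[2]*c["fx"]+[c["cx"],c["cy"]]).round())
E
```

```text
t 1.7 tcp [487.8  -2.  332.9] th0 179.3 q6 -1.61 row [-0.025 -0.036  0.006] a [-0.005  0.006 -0.024] rows 0.4
large [126. 236.]
small [505. 241.]
square [382. 143.]
oblong [248. 148.]
```

View pics/w2.png

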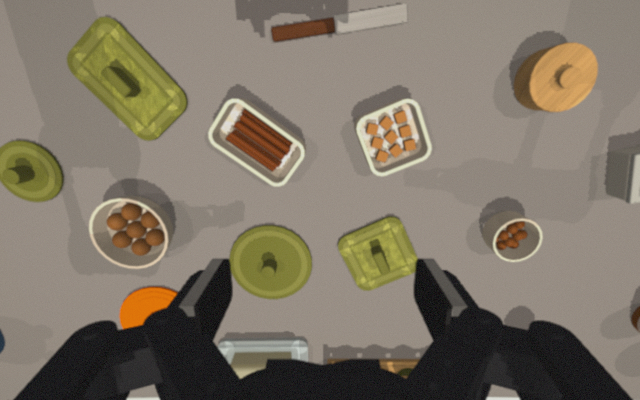

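The overhead picture shows all the dish rims clearly: large (129,233), oblong (257,142), square (394,137), small (517,240). The square lid's bar runs from (373,245) to (386,272).

```bash
python3 - <<'E'
from h import *
import pickle; c=pickle.load(open("w2.pkl","rb"))
hsv=cv2.cvtColor(c["img"],cv2.COLOR_RGB2HSV)
print("table",hsv[180,330],hsv[300,330])
for n,(u,v),z,r in(("large",(129,233),.042,50),("small",(517,240),.042,34),("square",(394,137),.038,46),("oblong",(257,142),.038,58)):
    w=hsv[v-r:v+r,u-r:u+r]; V=w[:,:,2]
    for th in (185,200,215):
        m=np.zeros(hsv.shape[:2],np.uint8); m[v-r:v+r,u-r:u+r]=(V>th)*255
        cs=blobs(m,50)
        if not cs: print(n,th,"none");continue
        k=max(cs,key=cv2.contourArea); h=cv2.convexHull(k).reshape(-1,2)
        W=onplane(c,h,z); 
        print(n,th,rect(W),"ell",np.array(cv2.fitEllipse((onplane(c,k.reshape(-1,2),z)*1000).astype(np.float32))[0]).round(),np.array(cv2.minEnclosingCircle((W*1000).astype(np.float32))[1]).round())
m,_=masks(c)
for k in blobs(m["olive"],800):
    print("lid",k.reshape(-1,2).mean(0).round(),rect(onplane(c,cv2.convexHull(k).reshape(-1,2),.005)))
b=onplane(c,[(373,245),(386,272)],.034); d=b[1]-b[0]; print("sqbar",b.round(3).tolist(),np.degrees(np.arctan2(d[1],d[0])))
b=onplane(c,[(107,70),(136,93)],.034); d=b[1]-b[0]; print("obbar",b.round(3).tolist(),np.degrees(np.arctan2(d[1],d[0])))
E
```

```text
table [ 14  35 155] [ 18  33 153]
large 185 (604, -299, 114, 112, 89.5) ell [ 604. -299.] 57.0
large 200 (604, -299, 112, 111, 89.3) ell [ 604. -299.] 57.0
large 215 none
small 185 (618, 281, 70, 69, 89.7) ell [617. 281.] 36.0
small 200 (617, 281, 69, 68, -78.8) ell [617. 281.] 35.0
small 215 none
square 185 (466, 90, 88, 88, -67.8) ell [466.  90.] 55.0
square 200 (466, 90, 87, 87, -67.9) ell [466.  90.] 54.0
square 215 (466, 90, 86, 86, 22.0) ell [466.  90.] 54.0
oblong 185 (471, -99, 126, 74, 53.3) ell [471. -99.] 67.0
oblong 200 (471, -99, 125, 73, 53.1) ell [471. -99.] 66.0
oblong 215 (471, -99, 124, 72, 53.4) ell [471. -99.] 66.0
lid [270. 262.] (675, -98, 137, 137, 23.8)
lid [379. 253.] (660, 83, 112, 111, 25.6)
lid [ 28. 171.] (517, -448, 94, 88, -18.2)
lid [126.  78.] (389, -277, 150, 98, 39.9)
sqbar [[0.628, 0.069], [0.675, 0.091]] 25.318428368934313
obbar [[0.376, -0.285], [0.404, -0.253]] 48.282891196331306
```

Every rim and lid size matches the description, so these go into the plan:

| Item | Dish centre | Lid centre |
|---|---|---|
| Square | (466,90) at 22.2° | (660,83) at 25.4° |
| Oblong | (471,-99) at 53.3° | (389,-278) at 40° |
| Large | (604,-299) | (675.5,-98) |
| Small | (617.5,281) | (516,-453.5) |

Square lid first.

```bash
python3 -c "
from h import *
go(660,83,60,205.4)"
```

```text
t 1.7 tcp [487.8  -2.  332.9] th0 179.3 q6 -1.61 row [-0.341  0.176  0.546] a [-0.006  0.004 -0.87 ] rows 6.7
```

Request:
step_arm([
  {"x": -0.34, "y": 0.18, "z": 0.54, "ax": 0, "ay": 0, "az": -0.85, "grip": -1},
  {"x": -0.34, "y": 0.18, "z": 0.54, "ax": 0, "ay": 0, "az": -0.85, "grip": -1},
  {"x": -0.34, "y": 0.18, "z": 0.54, "ax": 0, "ay": 0, "az": -0.85, "grip": -1},
  {"x": -0.34, "y": 0.18, "z": 0.54, "ax": 0, "ay": 0, "az": -0.85, "grip": -1},
  {"x": -0.34, "y": 0.18, "z": 0.54, "ax": 0, "ay": 0, "az": -0.85, "grip": -1},
  {"x": -0.34, "y": 0.18, "z": 0.54, "ax": 0, "ay": 0, "az": -0.85, "grip": -1},
  {"x": -0.34, "y": 0.18, "z": 0.54, "ax": 0, "ay": 0, "az": -0.85, "grip": -1},
  {"x": -0.34, "y": 0.18, "z": 0.54, "ax": 0, "ay": 0, "az": -0.85, "grip": -1},
  {"x": -0.34, "y": 0.18, "z": 0.54, "ax": 0, "ay": 0, "az": -0.85, "grip": -1},
  {"x": -0.34, "y": 0.18, "z": 0.54, "ax": 0, "ay": 0, "az": -0.85, "grip": -1},
])

```text
time: 2.7
tool_pos: [0.657, 0.0928, 0.0634]
tcp_rot: [-0.685, 3.064, -0.0]
wrist_force: [-0.5, 0.0, -0.5]
width: 1.0
grip_force: 0.0
```

```bash
python3 - <<'E'
from h import *
go(660,83,9,205.4)
c=imaging.read_camera("wrist"); cv2.imwrite("pics/w3.png",c["img"][:,:,::-1])
m,_=masks(c)
for k in blobs(m["olive"],800): print(k.reshape(-1,2).mean(0).round())
E
```

```text
t 2.7 tcp [657.   92.8  63.4] th0 -154.8 q6 -1.91 row [ 0.003 -0.02   0.109] a [-0.001  0.004 -0.006] rows 1.1
[307. 209.]
[ 57. 116.]
```

View pics/w3.png

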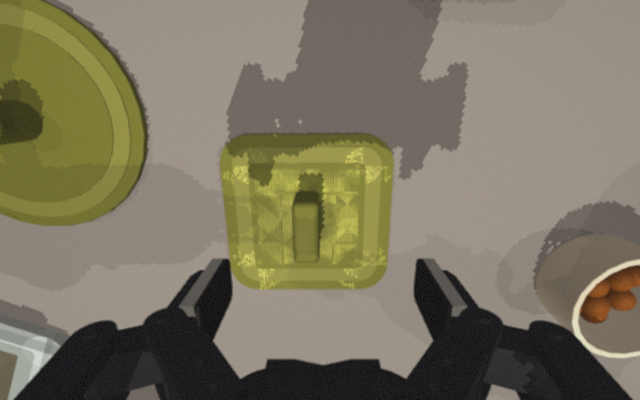

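The close look shows the bar upright at (307,230), parallel to the pads and about 10 mm left of mid. That agrees with the computed shift, so I descend and grip.

Request:
step_arm([
  {"x": 0, "y": -0.02, "z": 0, "ax": 0, "ay": 0, "az": 0, "grip": -1},
  {"x": 0, "y": -0.02, "z": 0.06, "ax": 0, "ay": 0, "az": 0, "grip": -1},
  {"x": 0, "y": -0.02, "z": 0.106, "ax": 0, "ay": 0, "az": 0, "grip": -1},
  {"x": 0, "y": -0.02, "z": 0.106, "ax": 0, "ay": 0, "az": 0, "grip": -1},
  {"x": 0, "y": -0.02, "z": 0.106, "ax": 0, "ay": 0, "az": 0, "grip": 1},
  {"x": 0, "y": -0.02, "z": 0.106, "ax": 0, "ay": 0, "az": 0, "grip": 1},
  {"x": 0, "y": -0.02, "z": 0.106, "ax": 0, "ay": 0, "az": 0, "grip": 1},
  {"x": 0, "y": -0.02, "z": 0.106, "ax": 0, "ay": 0, "az": 0, "grip": 1},
  {"x": 0, "y": -0.02, "z": 0.106, "ax": 0, "ay": 0, "az": 0, "grip": 1},
  {"x": 0, "y": -0.02, "z": 0.106, "ax": 0, "ay": 0, "az": 0, "grip": 1},
  {"x": 0, "y": -0.02, "z": 0.106, "ax": 0, "ay": 0, "az": 0, "grip": 1},
], force=40)

```text
time: 3.85
tool_pos: [0.6617, 0.0836, 0.0096]
tcp_rot: [-0.685, 3.064, -0.0]
wrist_force: [-0.3, -0.3, 5.4]
width: 0.182
grip_force: 40.7
```

```bash
python3 -c "
from h import *
go(466,90,130,202.2)"
```

```text
t 3.85 tcp [661.7  83.6   9.6] th0 -154.8 q6 -1.92 row [ 0.348  0.178 -0.241] a [-0.001  0.003  0.1  ] rows 4.6
```

Request:
step_arm([
  {"x": 0, "y": 0, "z": -0.1, "ax": 0, "ay": 0, "az": 0, "grip": 1},
  {"x": 0, "y": 0, "z": -0.2, "ax": 0, "ay": 0, "az": 0, "grip": 1},
  {"x": 0.08, "y": 0.04, "z": -0.24, "ax": 0, "ay": 0, "az": 0.1, "grip": 1},
  {"x": 0.16, "y": 0.08, "z": -0.24, "ax": 0, "ay": 0, "az": 0.1, "grip": 1},
  {"x": 0.24, "y": 0.12, "z": -0.24, "ax": 0, "ay": 0, "az": 0.1, "grip": 1},
  {"x": 0.31, "y": 0.16, "z": -0.24, "ax": 0, "ay": 0, "az": 0.1, "grip": 1},
  {"x": 0.345, "y": 0.178, "z": -0.24, "ax": 0, "ay": 0, "az": 0.1, "grip": 1},
  {"x": 0.345, "y": 0.178, "z": -0.24, "ax": 0, "ay": 0, "az": 0.1, "grip": 1},
  {"x": 0.345, "y": 0.178, "z": -0.24, "ax": 0, "ay": 0, "az": 0.1, "grip": 1},
  {"x": 0.345, "y": 0.178, "z": -0.24, "ax": 0, "ay": 0, "az": 0.1, "grip": 1},
])

```text
time: 4.85
tool_pos: [0.4682, 0.0906, 0.1288]
tcp_rot: [-0.604, 3.082, -0.0]
wrist_force: [-0.2, 0.1, -1.1]
width: 0.178
grip_force: 39.8
```

```bash
python3 - <<'E'
from h import *
go(467.5,90.5,48,202.2)
c=imaging.read_camera("wrist"); cv2.imwrite("pics/w4.png",c["img"][:,:,::-1])
E
```

```text
t 4.85 tcp [468.2  90.6 128.8] th0 -157.8 q6 -1.82 row [0.002 0.    0.162] a [-0.001  0.002 -0.   ] rows 1.6
```

View pics/w4.png

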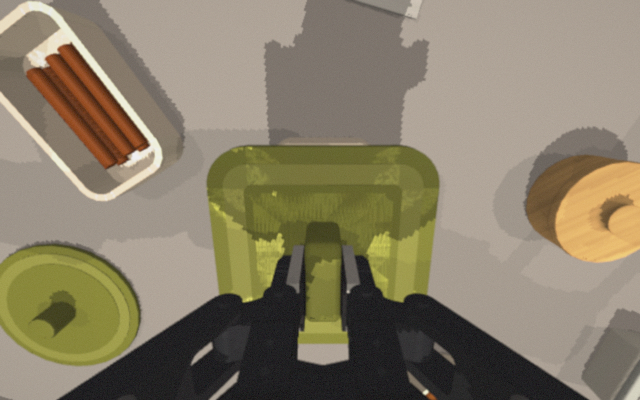

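The lid hangs straight and centred at column 322, so I lower, release and rise.

Request:
step_arm([
  {"x": 0, "y": 0, "z": 0.08, "ax": 0, "ay": 0, "az": 0, "grip": 1},
  {"x": 0, "y": 0, "z": 0.13, "ax": 0, "ay": 0, "az": 0, "grip": 1},
  {"x": 0, "y": 0, "z": 0.155, "ax": 0, "ay": 0, "az": 0, "grip": 1},
  {"x": 0, "y": 0, "z": 0.161, "ax": 0, "ay": 0, "az": 0, "grip": 1},
  {"x": 0, "y": 0, "z": 0.161, "ax": 0, "ay": 0, "az": 0, "grip": 1},
  {"x": 0, "y": 0, "z": 0.161, "ax": 0, "ay": 0, "az": 0, "grip": -1},
  {"x": 0, "y": 0, "z": 0.161, "ax": 0, "ay": 0, "az": 0, "grip": -1},
  {"x": 0, "y": 0, "z": 0.161, "ax": 0, "ay": 0, "az": 0, "grip": -1},
  {"x": 0, "y": 0, "z": 0.161, "ax": 0, "ay": 0, "az": 0, "grip": -1},
  {"x": 0, "y": 0, "z": 0.1, "ax": 0, "ay": 0, "az": 0, "grip": -1},
  {"x": 0, "y": 0, "z": 0, "ax": 0, "ay": 0, "az": 0, "grip": -1},
  {"x": 0, "y": 0, "z": 0, "ax": 0, "ay": 0, "az": 0, "grip": -1},
])

```text
time: 6.1
tool_pos: [0.4723, 0.0914, 0.1356]
tcp_rot: [-0.602, 3.07, -0.001]
wrist_force: [1.4, -0.9, 0.7]
width: 1.001
grip_force: 0.0
```

```bash
python3 - <<'E'
from h import *
go(675.5,-98,65,180)
c=imaging.read_camera("scene"); m,_=masks(c)
for k in blobs(m["olive"]):
    print(k.reshape(-1,2).mean(0).round(),[rect(onplane(c,cv2.convexHull(k).reshape(-1,2),z)) for z in(.004,.042)])
E
```

```text
t 6.1 tcp [472.3  91.4 135.6] th0 -157.8 q6 -1.82 row [-0.231 -0.504  0.146] a [-0.001  0.025  0.74 ] rows 5.7
[142. 266.] [(515, -453, 90, 85, 61.0), (548, -452, 86, 82, 61.0)]
[299. 255.] [(675, -98, 133, 133, 60.2), (701, -112, 128, 127, 60.2)]
[192. 209.] [(388, -278, 146, 95, 40.1), (426, -284, 140, 91, 40.1)]
[321. 171.] [(430, 112, 114, 114, 22.4), (466, 90, 109, 109, 22.4)]
```

The square lid is on, at (466,90) and 22.4°, which matches its dish. Next is the large round lid.

Request:
step_arm([
  {"x": -0.04, "y": -0.08, "z": 0, "ax": 0, "ay": 0, "az": 0.2, "grip": -1},
  {"x": -0.08, "y": -0.17, "z": 0, "ax": 0, "ay": 0, "az": 0.4, "grip": -1},
  {"x": -0.12, "y": -0.25, "z": 0, "ax": 0, "ay": 0, "az": 0.6, "grip": -1},
  {"x": -0.16, "y": -0.33, "z": 0, "ax": 0, "ay": 0, "az": 0.74, "grip": -1},
  {"x": -0.2, "y": -0.42, "z": 0.04, "ax": 0, "ay": 0, "az": 0.74, "grip": -1},
  {"x": -0.24, "y": -0.5, "z": 0.08, "ax": 0, "ay": 0, "az": 0.74, "grip": -1},
  {"x": -0.241, "y": -0.506, "z": 0.13, "ax": 0, "ay": 0, "az": 0.74, "grip": -1},
  {"x": -0.241, "y": -0.506, "z": 0.13, "ax": 0, "ay": 0, "az": 0.74, "grip": -1},
  {"x": -0.241, "y": -0.506, "z": 0.13, "ax": 0, "ay": 0, "az": 0.74, "grip": -1},
  {"x": -0.241, "y": -0.506, "z": 0.13, "ax": 0, "ay": 0, "az": 0.74, "grip": -1},
])

```text
time: 7.15
tool_pos: [0.6738, -0.0974, 0.0644]
tcp_rot: [-0.001, 3.141, 0.0]
wrist_force: [0.4, 0.2, 0.9]
width: 1.0
grip_force: 0.0
```

```bash
python3 - <<'E'
from h import *
go(675.5,-98,9.5,180)
c=imaging.read_camera("wrist"); m,_=masks(c)
for k in blobs(m["olive"],3000): print(rect(onplane(c,cv2.convexHull(k).reshape(-1,2),.005)))
E
```

```text
t 7.15 tcp [673.8 -97.4  64.4] th0 -180.0 q6 -1.75 row [-0.003 -0.001  0.11 ] a [0.    0.001 0.001] rows 1.1
(676, -98, 137, 137, 38.9)
```

Request:
step_arm([
  {"x": -0.004, "y": -0.001, "z": 0.07, "ax": 0, "ay": 0, "az": 0, "grip": -1},
  {"x": -0.004, "y": -0.001, "z": 0.109, "ax": 0, "ay": 0, "az": 0, "grip": -1},
  {"x": -0.004, "y": -0.001, "z": 0.109, "ax": 0, "ay": 0, "az": 0, "grip": -1},
  {"x": -0.004, "y": -0.001, "z": 0.109, "ax": 0, "ay": 0, "az": 0, "grip": 1},
  {"x": -0.004, "y": -0.001, "z": 0.109, "ax": 0, "ay": 0, "az": 0, "grip": 1},
  {"x": -0.004, "y": -0.001, "z": 0.109, "ax": 0, "ay": 0, "az": 0, "grip": 1},
  {"x": -0.004, "y": -0.001, "z": 0.109, "ax": 0, "ay": 0, "az": 0, "grip": 1},
  {"x": -0.004, "y": -0.001, "z": 0.109, "ax": 0, "ay": 0, "az": 0, "grip": 1},
  {"x": -0.004, "y": -0.001, "z": 0.109, "ax": 0, "ay": 0, "az": 0, "grip": 1},
  {"x": -0.004, "y": -0.001, "z": 0.0, "ax": 0, "ay": 0, "az": 0, "grip": 1},
  {"x": -0.004, "y": -0.001, "z": -0.1, "ax": 0, "ay": 0, "az": 0, "grip": 1},
  {"x": -0.004, "y": -0.001, "z": -0.13, "ax": 0, "ay": 0, "az": 0, "grip": 1},
], force=50)

```text
time: 8.4
tool_pos: [0.6789, -0.0993, 0.1343]
tcp_rot: [0.0, 3.134, -0.002]
wrist_force: [0.8, -0.5, -1.1]
width: 0.264
grip_force: 49.2
```

```bash
python3 -c "
from h import *
go(604,-299,130,180)"
```

```text
t 8.4 tcp [678.9 -99.3 134.3] th0 180.0 q6 -1.75 row [ 0.15  -0.4    0.008] a [-0.003  0.015 -0.   ] rows 4.3
```

Request:
step_arm([
  {"x": 0.03, "y": -0.08, "z": 0, "ax": 0, "ay": 0, "az": 0, "grip": 1},
  {"x": 0.06, "y": -0.16, "z": 0, "ax": 0, "ay": 0, "az": 0, "grip": 1},
  {"x": 0.09, "y": -0.24, "z": 0, "ax": 0, "ay": 0, "az": 0, "grip": 1},
  {"x": 0.12, "y": -0.32, "z": 0, "ax": 0, "ay": 0, "az": 0, "grip": 1},
  {"x": 0.144, "y": -0.38, "z": 0, "ax": 0, "ay": 0, "az": 0, "grip": 1},
  {"x": 0.144, "y": -0.402, "z": 0, "ax": 0, "ay": 0, "az": 0, "grip": 1},
  {"x": 0.144, "y": -0.402, "z": 0, "ax": 0, "ay": 0, "az": 0, "grip": 1},
  {"x": 0.144, "y": -0.402, "z": 0, "ax": 0, "ay": 0, "az": 0, "grip": 1},
  {"x": 0.144, "y": -0.402, "z": 0, "ax": 0, "ay": 0, "az": 0, "grip": 1},
])

```text
time: 9.3
tool_pos: [0.6044, -0.2981, 0.1282]
tcp_rot: [0.002, -3.141, -0.001]
wrist_force: [0.3, 0.4, -1.7]
width: 0.263
grip_force: 49.3
```

```bash
python3 - <<'E'
from h import *
go(604,-299,52,180)
c=imaging.read_camera("wrist"); m,_=masks(c); z=bot.read_state()["tool_pos"][2]-.0095+.005
for k in blobs(m["olive"],3000): print(rect(onplane(c,cv2.convexHull(k).reshape(-1,2),z)))
E
```

```text
t 9.3 tcp [ 604.4 -298.1  128.2] th0 -179.9 q6 -2.07 row [ 0.001 -0.002  0.152] a [ 0.002 -0.001  0.003] rows 1.5
(599, -297, 132, 129, 47.4)
(521, -383, 52, 52, 75.3)
```

Request:
step_arm([
  {"x": 0.001, "y": -0.001, "z": 0.08, "ax": 0, "ay": 0, "az": 0, "grip": 1},
  {"x": 0.001, "y": -0.001, "z": 0.13, "ax": 0, "ay": 0, "az": 0, "grip": 1},
  {"x": 0.001, "y": -0.001, "z": 0.15, "ax": 0, "ay": 0, "az": 0, "grip": 1},
  {"x": 0.001, "y": -0.001, "z": 0.152, "ax": 0, "ay": 0, "az": 0, "grip": 1},
  {"x": 0.001, "y": -0.001, "z": 0.152, "ax": 0, "ay": 0, "az": 0, "grip": 1},
  {"x": 0.001, "y": -0.001, "z": 0.152, "ax": 0, "ay": 0, "az": 0, "grip": -1},
  {"x": 0.001, "y": -0.001, "z": 0.152, "ax": 0, "ay": 0, "az": 0, "grip": -1},
  {"x": 0.001, "y": -0.001, "z": 0.152, "ax": 0, "ay": 0, "az": 0, "grip": -1},
  {"x": 0.001, "y": -0.001, "z": 0.152, "ax": 0, "ay": 0, "az": 0, "grip": -1},
  {"x": 0, "y": 0, "z": 0.1, "ax": 0, "ay": 0, "az": 0, "grip": -1},
  {"x": 0, "y": 0, "z": 0, "ax": 0, "ay": 0, "az": 0, "grip": -1},
  {"x": 0, "y": 0, "z": 0, "ax": 0, "ay": 0, "az": 0, "grip": -1},
])

```text
time: 10.55
tool_pos: [0.6088, -0.3023, 0.137]
tcp_rot: [0.0, 3.129, -0.01]
wrist_force: [1.4, -0.9, 1.8]
width: 0.999
grip_force: 0.0
```

```bash
python3 - <<'E'
from h import *
go(389,-278,130,150)
c=imaging.read_camera("scene"); m,_=masks(c)
for k in blobs(m["olive"]):
    print(k.reshape(-1,2).mean(0).round(),[rect(onplane(c,cv2.convexHull(k).reshape(-1,2),z)) for z in(.004,.046)])
E
```

```text
t 10.55 tcp [ 608.8 -302.3  137. ] th0 180.0 q6 -2.07 row [0.44  0.049 0.008] a [-0.006  0.026  1.   ] rows 4.4
[142. 266.] [(515, -453, 89, 85, 61.0), (551, -452, 85, 82, 61.0)]
[210. 256.] [(568, -293, 140, 139, 60.6), (601, -299, 133, 132, 60.6)]
[203. 217.] [(431, -262, 66, 61, -53.0), (471, -269, 63, 58, -53.0)]
[321. 171.] [(431, 112, 114, 113, -67.6), (471, 87, 108, 108, -67.6)]
```

The large lid is on at about (601,-299) for a dish at (604,-299). For the oblong lid I grip the bar across its ends (θ=130°), which the wrist reaches with little turning.

Request:
step_arm([
  {"x": 0.08, "y": 0.01, "z": 0, "ax": 0, "ay": 0, "az": 0.25, "grip": -1},
  {"x": 0.17, "y": 0.02, "z": 0, "ax": 0, "ay": 0, "az": 0.5, "grip": -1},
  {"x": 0.26, "y": 0.03, "z": 0, "ax": 0, "ay": 0, "az": 0.75, "grip": -1},
  {"x": 0.35, "y": 0.04, "z": 0, "ax": 0, "ay": 0, "az": 1, "grip": -1},
  {"x": 0.43, "y": 0.04, "z": 0, "ax": 0, "ay": 0, "az": 1, "grip": -1},
  {"x": 0.43, "y": 0.04, "z": 0, "ax": 0, "ay": 0, "az": 1, "grip": -1},
  {"x": 0.43, "y": 0.04, "z": 0, "ax": 0, "ay": 0, "az": 1, "grip": -1},
  {"x": 0.43, "y": 0.04, "z": 0, "ax": 0, "ay": 0, "az": 1, "grip": -1},
])

```text
time: 11.4
tool_pos: [0.39, -0.2801, 0.1288]
tcp_rot: [0.813, 3.033, -0.0]
wrist_force: [0.7, 0.0, -0.7]
width: 1.0
grip_force: 0.0
```

Request:
step_arm([
  {"x": 0, "y": 0, "z": 0.06, "ax": 0, "ay": 0, "az": 0.25, "grip": -1},
  {"x": 0, "y": 0, "z": 0.12, "ax": 0, "ay": 0, "az": 0.5, "grip": -1},
  {"x": 0, "y": 0, "z": 0.12, "ax": 0, "ay": 0, "az": 0.67, "grip": -1},
  {"x": 0, "y": 0, "z": 0.12, "ax": 0, "ay": 0, "az": 0.67, "grip": -1},
  {"x": 0, "y": 0, "z": 0.12, "ax": 0, "ay": 0, "az": 0.67, "grip": -1},
])

```text
time: 11.9
tool_pos: [0.3904, -0.2801, 0.0689]
tcp_rot: [1.325, 2.847, -0.0]
wrist_force: [-0.2, -0.3, 1.4]
width: 1.0
grip_force: 0.0
```

```bash
python3 - <<'E'
from h import *
go(389,-278,7,130)
c=imaging.read_camera("wrist"); cv2.imwrite("pics/w5.png",c["img"][:,:,::-1]); m,_=masks(c)
for k in blobs(m["olive"],3000): print(rect(onplane(c,cv2.convexHull(k).reshape(-1,2),.005)))
E
```

```text
t 11.9 tcp [ 390.4 -280.1   68.9] th0 130.1 q6 -1.37 row [0.005 0.001 0.124] a [0.001 0.002 0.002] rows 1.2
(390, -278, 150, 97, 40.1)
```

View pics/w5.png

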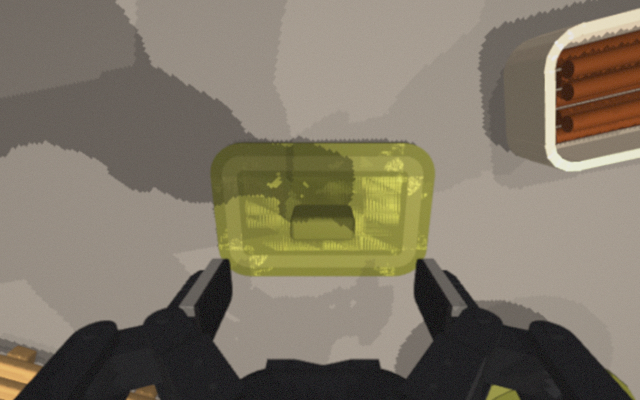

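The oblong lid's bar is at (323,222), level and centred between the fingers. Descend, grip and lift.

Request:
step_arm([
  {"x": 0.004, "y": 0, "z": 0.08, "ax": 0, "ay": 0, "az": 0, "grip": -1},
  {"x": 0.004, "y": 0, "z": 0.122, "ax": 0, "ay": 0, "az": 0, "grip": -1},
  {"x": 0.004, "y": 0, "z": 0.122, "ax": 0, "ay": 0, "az": 0, "grip": -1},
  {"x": 0.004, "y": 0, "z": 0.122, "ax": 0, "ay": 0, "az": 0, "grip": 1},
  {"x": 0.004, "y": 0, "z": 0.122, "ax": 0, "ay": 0, "az": 0, "grip": 1},
  {"x": 0.004, "y": 0, "z": 0.122, "ax": 0, "ay": 0, "az": 0, "grip": 1},
  {"x": 0.004, "y": 0, "z": 0.122, "ax": 0, "ay": 0, "az": 0, "grip": 1},
  {"x": 0.004, "y": 0, "z": 0.122, "ax": 0, "ay": 0, "az": 0, "grip": 1},
  {"x": 0.004, "y": 0, "z": 0.06, "ax": 0, "ay": 0, "az": 0, "grip": 1},
  {"x": 0.004, "y": 0, "z": -0.04, "ax": 0, "ay": 0, "az": 0, "grip": 1},
  {"x": 0.004, "y": 0, "z": -0.12, "ax": 0, "ay": 0, "az": 0, "grip": 1},
  {"x": 0.004, "y": 0, "z": -0.12, "ax": 0, "ay": 0, "az": 0, "grip": 1},
], force=50)

```text
time: 13.15
tool_pos: [0.3918, -0.2814, 0.1357]
tcp_rot: [1.325, 2.834, -0.005]
wrist_force: [1.1, -0.7, -0.6]
width: 0.455
grip_force: 51.0
```

```bash
python3 -c "
from h import *
go(471,-99,128,143.3)"
```

```text
t 13.15 tcp [ 391.8 -281.4  135.7] th0 129.9 q6 -1.37 row [0.178 0.355 0.014] a [ 0.002  0.026 -0.447] rows 4.0
```

Request:
step_arm([
  {"x": 0.04, "y": 0.08, "z": 0, "ax": 0, "ay": 0, "az": -0.1, "grip": 1},
  {"x": 0.08, "y": 0.16, "z": 0, "ax": 0, "ay": 0, "az": -0.2, "grip": 1},
  {"x": 0.12, "y": 0.24, "z": 0, "ax": 0, "ay": 0, "az": -0.3, "grip": 1},
  {"x": 0.15, "y": 0.31, "z": 0, "ax": 0, "ay": 0, "az": -0.4, "grip": 1},
  {"x": 0.17, "y": 0.356, "z": 0, "ax": 0, "ay": 0, "az": -0.443, "grip": 1},
  {"x": 0.17, "y": 0.356, "z": 0, "ax": 0, "ay": 0, "az": -0.443, "grip": 1},
  {"x": 0.17, "y": 0.356, "z": 0, "ax": 0, "ay": 0, "az": -0.443, "grip": 1},
  {"x": 0.17, "y": 0.356, "z": 0, "ax": 0, "ay": 0, "az": -0.443, "grip": 1},
  {"x": 0.17, "y": 0.356, "z": 0, "ax": 0, "ay": 0, "az": -0.443, "grip": 1},
])

```text
time: 14.05
tool_pos: [0.4691, -0.0996, 0.1282]
tcp_rot: [-0.994, -2.979, 0.0]
wrist_force: [-0.4, -0.0, -0.9]
width: 0.456
grip_force: 51.2
```

```bash
python3 - <<'E'
from h import *
go(471,-99,46,143.3)
c=imaging.read_camera("wrist"); cv2.imwrite("pics/w6.png",c["img"][:,:,::-1])
E
```

```text
t 14.05 tcp [469.1 -99.6 128.2] th0 143.1 q6 -1.19 row [-0.003  0.003  0.164] a [-0.001 -0.001 -0.007] rows 1.6
```

View pics/w6.png

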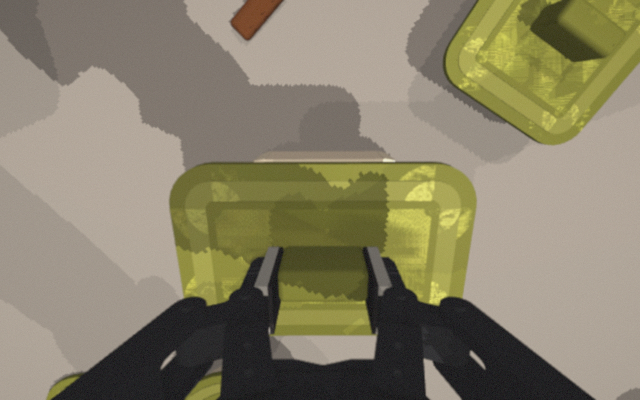

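The oblong lid sits level and centred at column 323, with the dish edge showing parallel behind it at row 160. Lower and release.

Request:
step_arm([
  {"x": -0.003, "y": 0.003, "z": 0.08, "ax": 0, "ay": 0, "az": 0, "grip": 1},
  {"x": -0.003, "y": 0.003, "z": 0.13, "ax": 0, "ay": 0, "az": 0, "grip": 1},
  {"x": -0.003, "y": 0.003, "z": 0.16, "ax": 0, "ay": 0, "az": 0, "grip": 1},
  {"x": -0.003, "y": 0.003, "z": 0.164, "ax": 0, "ay": 0, "az": 0, "grip": 1},
  {"x": -0.003, "y": 0.003, "z": 0.164, "ax": 0, "ay": 0, "az": 0, "grip": 1},
  {"x": -0.003, "y": 0.003, "z": 0.164, "ax": 0, "ay": 0, "az": 0, "grip": -1},
  {"x": -0.003, "y": 0.003, "z": 0.164, "ax": 0, "ay": 0, "az": 0, "grip": -1},
  {"x": -0.003, "y": 0.003, "z": 0.164, "ax": 0, "ay": 0, "az": 0, "grip": -1},
  {"x": -0.003, "y": 0.003, "z": 0.164, "ax": 0, "ay": 0, "az": 0, "grip": -1},
  {"x": 0, "y": 0, "z": 0.1, "ax": 0, "ay": 0, "az": 0, "grip": -1},
  {"x": 0, "y": 0, "z": 0, "ax": 0, "ay": 0, "az": 0, "grip": -1},
  {"x": 0, "y": 0, "z": 0, "ax": 0, "ay": 0, "az": 0, "grip": -1},
])

```text
time: 15.3
tool_pos: [0.475, -0.1, 0.1355]
tcp_rot: [0.988, 2.969, 0.001]
wrist_force: [1.6, -0.2, 0.1]
width: 0.999
grip_force: 0.0
```

```bash
python3 - <<'E'
from h import *
go(516,-453.5,130,143.3)
c=imaging.read_camera("scene"); m,_=masks(c)
for k in blobs(m["olive"]):
    print(k.reshape(-1,2).mean(0).round(),rect(onplane(c,cv2.convexHull(k).reshape(-1,2),.042)))
E
```

```text
t 15.3 tcp [ 475.  -100.   135.5] th0 143.2 q6 -1.19 row [-0.489 -0.517  0.014] a [ 0.009  0.023 -0.004] rows 7.1
[142. 266.] (548, -451, 85, 82, 60.7)
[210. 257.] (599, -298, 136, 132, -18.8)
[262. 194.] (471, -99, 146, 95, 53.5)
[321. 171.] (467, 90, 109, 108, -67.7)
```

The oblong lid is on at (471,-99) and 53.5°. Now the small lid.

Request:
step_arm([
  {"x": -0.07, "y": -0.07, "z": 0, "ax": 0, "ay": 0, "az": 0, "grip": -1},
  {"x": -0.14, "y": -0.14, "z": 0, "ax": 0, "ay": 0, "az": 0, "grip": -1},
  {"x": -0.21, "y": -0.21, "z": 0, "ax": 0, "ay": 0, "az": 0, "grip": -1},
  {"x": -0.28, "y": -0.28, "z": 0, "ax": 0, "ay": 0, "az": 0, "grip": -1},
  {"x": -0.35, "y": -0.36, "z": 0, "ax": 0, "ay": 0, "az": 0, "grip": -1},
  {"x": -0.42, "y": -0.43, "z": 0, "ax": 0, "ay": 0, "az": 0, "grip": -1},
  {"x": -0.47, "y": -0.49, "z": 0.04, "ax": 0, "ay": 0, "az": 0, "grip": -1},
  {"x": -0.498, "y": -0.511, "z": 0.1, "ax": 0, "ay": 0, "az": 0, "grip": -1},
  {"x": -0.498, "y": -0.511, "z": 0.126, "ax": 0, "ay": 0, "az": 0, "grip": -1},
  {"x": -0.498, "y": -0.511, "z": 0.126, "ax": 0, "ay": 0, "az": 0, "grip": -1},
  {"x": -0.498, "y": -0.511, "z": 0.126, "ax": 0, "ay": 0, "az": 0, "grip": -1},
  {"x": -0.498, "y": -0.511, "z": 0.126, "ax": 0, "ay": 0, "az": 0, "grip": -1},
])

```text
time: 16.55
tool_pos: [0.5168, -0.4517, 0.067]
tcp_rot: [0.99, 2.98, -0.001]
wrist_force: [0.9, 1.0, 0.4]
width: 1.0
grip_force: 0.0
```

```bash
python3 - <<'E'
from h import *
go(516,-453.5,9.5,143.3)
c=imaging.read_camera("wrist"); m,_=masks(c)
for k in blobs(m["olive"],3000): print(rect(onplane(c,cv2.convexHull(k).reshape(-1,2),.005)))
E
```

```text
t 16.55 tcp [ 516.8 -451.7   67. ] th0 143.3 q6 -1.68 row [-0.001 -0.004  0.115] a [-0.     0.003 -0.001] rows 1.1
(516, -453, 94, 94, 53.3)
(624, -317, 174, 83, -19.9)
```

Request:
step_arm([
  {"x": -0.001, "y": -0.003, "z": 0.07, "ax": 0, "ay": 0, "az": 0, "grip": -1},
  {"x": -0.001, "y": -0.003, "z": 0.114, "ax": 0, "ay": 0, "az": 0, "grip": -1},
  {"x": -0.001, "y": -0.003, "z": 0.114, "ax": 0, "ay": 0, "az": 0, "grip": -1},
  {"x": -0.001, "y": -0.003, "z": 0.114, "ax": 0, "ay": 0, "az": 0, "grip": 1},
  {"x": -0.001, "y": -0.003, "z": 0.114, "ax": 0, "ay": 0, "az": 0, "grip": 1},
  {"x": -0.001, "y": -0.003, "z": 0.114, "ax": 0, "ay": 0, "az": 0, "grip": 1},
  {"x": -0.001, "y": -0.003, "z": 0.114, "ax": 0, "ay": 0, "az": 0, "grip": 1},
  {"x": -0.001, "y": -0.003, "z": 0.114, "ax": 0, "ay": 0, "az": 0, "grip": 1},
  {"x": -0.001, "y": -0.003, "z": 0.05, "ax": 0, "ay": 0, "az": 0, "grip": 1},
  {"x": -0.001, "y": -0.003, "z": -0.05, "ax": 0, "ay": 0, "az": 0, "grip": 1},
  {"x": -0.001, "y": -0.003, "z": -0.14, "ax": 0, "ay": 0, "az": 0, "grip": 1},
  {"x": -0.001, "y": -0.003, "z": -0.16, "ax": 0, "ay": 0, "az": 0, "grip": 1},
], force=50)

```text
time: 17.8
tool_pos: [0.5186, -0.457, 0.1534]
tcp_rot: [0.989, 2.971, -0.008]
wrist_force: [1.6, -1.1, 0.5]
width: 0.265
grip_force: 49.0
```

```bash
python3 -c "
from h import *
go(617.5,281,145,143.3)"
```

```text
t 17.8 tcp [ 518.6 -457.   153.4] th0 143.2 q6 -1.69 row [0.726 1.3   0.007] a [-0.003  0.022 -0.004] rows 14.9
```

Request:
step_arm([
  {"x": 0.045, "y": 0.08, "z": 0, "ax": 0, "ay": 0, "az": 0, "grip": 1},
  {"x": 0.09, "y": 0.16, "z": 0, "ax": 0, "ay": 0, "az": 0, "grip": 1},
  {"x": 0.135, "y": 0.24, "z": 0, "ax": 0, "ay": 0, "az": 0, "grip": 1},
  {"x": 0.18, "y": 0.32, "z": 0, "ax": 0, "ay": 0, "az": 0, "grip": 1},
  {"x": 0.225, "y": 0.4, "z": 0, "ax": 0, "ay": 0, "az": 0, "grip": 1},
  {"x": 0.27, "y": 0.48, "z": 0, "ax": 0, "ay": 0, "az": 0, "grip": 1},
  {"x": 0.315, "y": 0.56, "z": 0, "ax": 0, "ay": 0, "az": 0, "grip": 1},
  {"x": 0.36, "y": 0.64, "z": 0, "ax": 0, "ay": 0, "az": 0, "grip": 1},
  {"x": 0.405, "y": 0.72, "z": 0, "ax": 0, "ay": 0, "az": 0, "grip": 1},
  {"x": 0.45, "y": 0.8, "z": 0, "ax": 0, "ay": 0, "az": 0, "grip": 1},
  {"x": 0.45, "y": 0.8, "z": 0, "ax": 0, "ay": 0, "az": 0, "grip": 1},
  {"x": 0.45, "y": 0.8, "z": 0, "ax": 0, "ay": 0, "az": 0, "grip": 1},
])

```text
time: 19.0
tool_pos: [0.5745, 0.0021, 0.1449]
tcp_rot: [-0.987, -2.981, 0.001]
wrist_force: [-0.8, 0.0, -0.8]
width: 0.259
grip_force: 49.2
```

```bash
python3 -c "
from h import *
go(617.5,281,130,143.3)"
```

```text
t 19.0 tcp [574.5   2.1 144.9] th0 143.4 q6 -0.97 row [0.264 0.499 0.029] a [-0.002 -0.001  0.002] rows 5.7
```

Request:
step_arm([
  {"x": 0.04, "y": 0.08, "z": 0, "ax": 0, "ay": 0, "az": 0, "grip": 1},
  {"x": 0.08, "y": 0.16, "z": 0, "ax": 0, "ay": 0, "az": 0, "grip": 1},
  {"x": 0.13, "y": 0.24, "z": 0, "ax": 0, "ay": 0, "az": 0, "grip": 1},
  {"x": 0.17, "y": 0.32, "z": 0, "ax": 0, "ay": 0, "az": 0, "grip": 1},
  {"x": 0.21, "y": 0.4, "z": 0, "ax": 0, "ay": 0, "az": 0, "grip": 1},
  {"x": 0.25, "y": 0.47, "z": 0.03, "ax": 0, "ay": 0, "az": 0, "grip": 1},
  {"x": 0.264, "y": 0.499, "z": 0.03, "ax": 0, "ay": 0, "az": 0, "grip": 1},
  {"x": 0.264, "y": 0.499, "z": 0.03, "ax": 0, "ay": 0, "az": 0, "grip": 1},
  {"x": 0.264, "y": 0.499, "z": 0.03, "ax": 0, "ay": 0, "az": 0, "grip": 1},
  {"x": 0.264, "y": 0.499, "z": 0.03, "ax": 0, "ay": 0, "az": 0, "grip": 1},
])

```text
time: 20.0
tool_pos: [0.6192, 0.2778, 0.1308]
tcp_rot: [0.995, 2.98, -0.001]
wrist_force: [0.2, -0.8, -0.9]
width: 0.261
grip_force: 49.4
```

```bash
python3 - <<'E'
from h import *
go(617.5,281,52,143.3)
c=imaging.read_camera("side"); cv2.imwrite("pics/s7.png",cv2.resize(c["img"][90:270,180:420,::-1],None,fx=3,fy=3))
E
```

```text
t 20.0 tcp [619.2 277.8 130.8] th0 143.1 q6 -0.54 row [0.007 0.003 0.158] a [-0.001  0.001 -0.007] rows 1.6
```

View pics/s7.png

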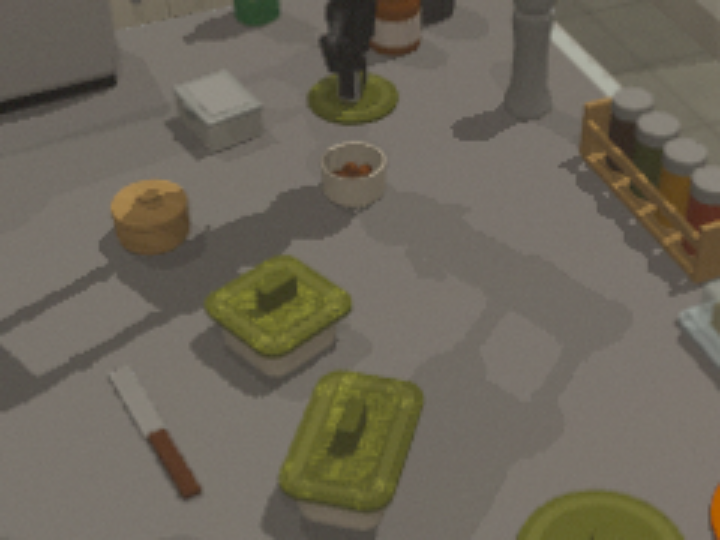

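The small lid hangs level above its dish, whose rim in the crop is at (354,163). The square and oblong lids sit flat. Lower and release.

Request:
step_arm([
  {"x": 0.005, "y": 0.002, "z": 0.08, "ax": 0, "ay": 0, "az": 0, "grip": 1},
  {"x": 0.005, "y": 0.002, "z": 0.12, "ax": 0, "ay": 0, "az": 0, "grip": 1},
  {"x": 0.005, "y": 0.002, "z": 0.12, "ax": 0, "ay": 0, "az": 0, "grip": 1},
  {"x": 0.005, "y": 0.002, "z": 0.12, "ax": 0, "ay": 0, "az": 0, "grip": 1},
])

```text
time: 20.45
tool_pos: [0.6175, 0.2812, 0.0708]
tcp_rot: [-0.994, -2.98, 0.001]
wrist_force: [0.4, 0.6, -0.4]
width: 0.259
grip_force: 49.4
```

```bash
python3 - <<'E'
from h import *
go(617.5,281,52,143.3)
c=imaging.read_camera("side"); print(onplane(c,(298,144.4),.042).round(3))
E
```

```text
t 20.45 tcp [617.5 281.2  70.8] th0 143.1 q6 -0.54 row [-0.    -0.     0.038] a [-0.001 -0.    -0.006] rows 0.4
[[0.616 0.273]]
```

Request:
step_arm([
  {"x": 0, "y": 0, "z": 0.03, "ax": 0, "ay": 0, "az": 0, "grip": 1},
  {"x": 0, "y": 0, "z": 0.038, "ax": 0, "ay": 0, "az": 0, "grip": 1},
  {"x": 0, "y": 0, "z": 0.038, "ax": 0, "ay": 0, "az": 0, "grip": 1},
  {"x": 0, "y": 0, "z": 0.038, "ax": 0, "ay": 0, "az": 0, "grip": -1},
  {"x": 0, "y": 0, "z": 0.038, "ax": 0, "ay": 0, "az": 0, "grip": -1},
  {"x": 0, "y": 0, "z": 0.038, "ax": 0, "ay": 0, "az": 0, "grip": -1},
  {"x": 0, "y": 0, "z": 0.038, "ax": 0, "ay": 0, "az": 0, "grip": -1},
  {"x": 0, "y": 0, "z": -0.05, "ax": 0, "ay": 0, "az": 0, "grip": -1},
  {"x": 0, "y": 0, "z": -0.15, "ax": 0, "ay": 0, "az": 0, "grip": -1},
  {"x": 0, "y": 0, "z": -0.25, "ax": 0, "ay": 0, "az": 0, "grip": -1},
  {"x": 0, "y": 0, "z": -0.35, "ax": 0, "ay": 0, "az": 0, "grip": -1},
  {"x": 0, "y": 0, "z": -0.4, "ax": 0, "ay": 0, "az": 0, "grip": -1},
])

```text
time: 21.7
tool_pos: [0.6194, 0.2831, 0.2771]
tcp_rot: [0.99, 2.975, 0.009]
wrist_force: [1.3, 0.1, -0.1]
width: 1.002
grip_force: 0.0
```

```bash
python3 - <<'E'
from h import *
go(600,100,350,143)
V=[]
for n in("scene","side"):
    c=imaging.read_camera(n); m,_=masks(c)
    for k in blobs(m["olive"]):
        print(n,k.reshape(-1,2).mean(0).round(),rect(onplane(c,cv2.convexHull(k).reshape(-1,2),.045)))
    V.append(c["img"])
a=cv2.resize(V[0][140:300,160:440,::-1],(800,457)); cv2.imwrite("pics/f1.png",a)
cv2.imwrite("pics/f2.png",cv2.resize(V[1][110:320,230:440,::-1],(600,600)))
E
```

```text
t 21.7 tcp [619.4 283.1 277.1] th0 143.2 q6 -0.54 row [-0.189 -0.315 -0.147] a [0.014 0.008 0.006] rows 4.0
scene [210. 257.] (602, -298, 135, 132, -18.8)
scene [262. 194.] (474, -100, 144, 95, 53.3)
scene [406. 178.] (616, 283, 88, 84, 60.5)
scene [321. 171.] (469, 88, 109, 108, -67.7)
side [380. 277.] (603, -299, 138, 136, -23.5)
side [297. 236.] (471, -101, 151, 97, 53.5)
side [273. 191.] (466, 87, 114, 113, -67.3)
side [297. 142.] (618, 285, 95, 92, -82.3)
```

View pics/f1.png

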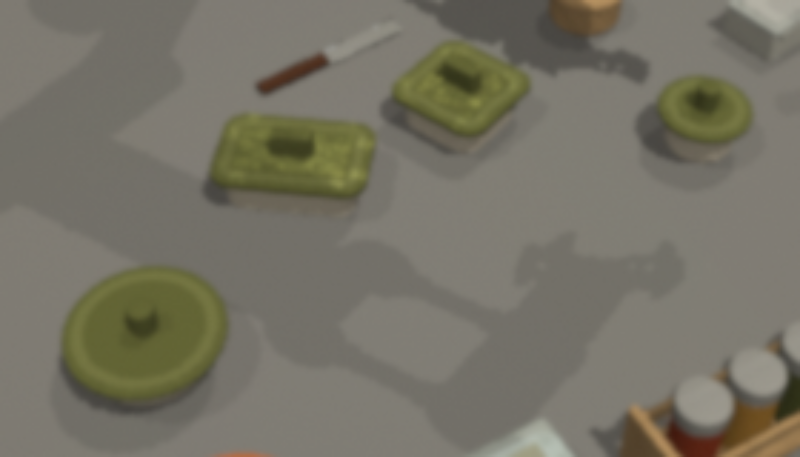

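View pics/f2.png

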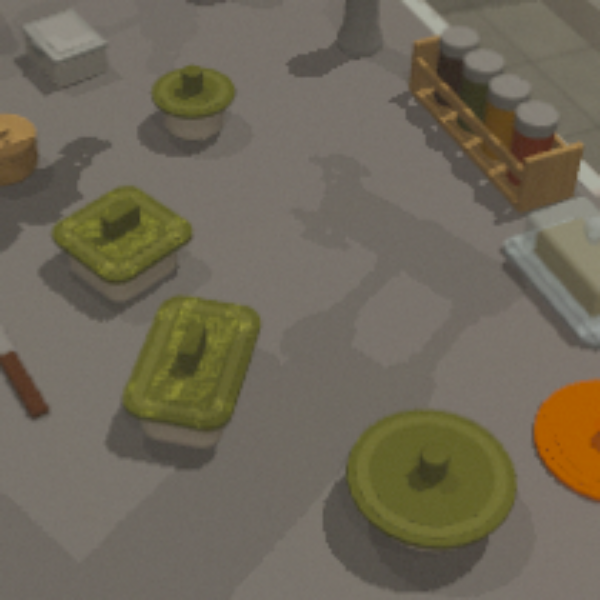

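All four lids look flat and even. The small lid is the least certain, so I check its dish centre against the first pictures by fitting the rim.

```bash
python3 - <<'E'
from h import *
for n,(u,v) in(("scene",(405,181)),("side",(297,146))):
    c=imaging.read_camera(n); im=cv2.imread(f"pics/{n}0.png"); r=20
    hsv=cv2.cvtColor(im,cv2.COLOR_BGR2HSV); w=hsv[v-r:v+r,u-r:u+r,2]
    m=np.zeros(im.shape[:2],np.uint8); m[v-r:v+r,u-r:u+r]=cv2.threshold(w,0,255,cv2.THRESH_OTSU)[1]
    k=max(blobs(m,30),key=cv2.contourArea); W=onplane(c,cv2.convexHull(k).reshape(-1,2),.042)*1000
    o=(-np.array(c["R"]).T@c["t"])[:2]*1000; d=np.array([617,281])-o; d/=np.linalg.norm(d); e=np.array([-d[1],d[0]])
    a,b=W@d,W@e; print(n,rect(W/1000),"far-edge centre",((a.max()-36)*d+(b.max()+b.min())/2*e).round(), "width",np.ptp(b).round())
print(bot.read_state()["joint_vel"].round(3),bot.read_state()["wrist_force"].round(1))
E
```

```text
scene (620, 278, 175, 115, -36.3) far-edge centre [577. 316.] width 128.0
side (609, 277, 219, 135, 67.2) far-edge centre [640. 348.] width 135.0
[-0.     0.032  0.051  0.001  0.001 -0.003] [-0.2 -0.7 -1.4]
```

```bash
python3 - <<'E'
from h import *
for n,(u,v) in(("scene",(405,181)),("side",(297,146))):
    c=imaging.read_camera(n); im=cv2.imread(f"pics/{n}0.png"); r=20
    V=cv2.cvtColor(im,cv2.COLOR_BGR2HSV)[:,:,2]
    for th in (135,145,155,165,175):
        m=np.zeros(V.shape,np.uint8); m[v-r:v+r,u-r:u+r]=(V[v-r:v+r,u-r:u+r]>th)*255
        ks=blobs(m,30)
        if not ks: continue
        W=onplane(c,cv2.convexHull(max(ks,key=cv2.contourArea)).reshape(-1,2),.042)*1000
        o=(-np.array(c["R"]).T@c["t"])[:2]*1000; d=np.array([617,281])-o; d/=np.linalg.norm(d); e=np.array([-d[1],d[0]])
        a,b=W@d,W@e; print(n,th,"far-edge centre",((a.max()-36)*d+(b.max()+b.min())/2*e).round(), "width",np.ptp(b).round())
E
```

```text
scene 135 far-edge centre [614. 284.] width 75.0
```

The scene view's rim fit gives the dish at (614,284), with a width of 75 mm against 72 mm given. The lid is at about (617,284), well inside tolerance, so I hand in.

```bash
python3 -c "
from workcell import bot
print(bot.finish_job())"
```

```text
the job is handed in; nothing more can be done
None
```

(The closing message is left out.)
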